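Load a thin-walled pot and index the turntable

ROBOT

A 6-joint arm with a two-finger parallel gripper is mounted at the origin on a cart in front of the work surface, level with it; the furniture and walls round the work are solid. World frame = base frame: x ahead of the robot, y to its left, z up, the work surface at z = 0. Lengths are in m, angles in rad, forces in N, time in s.
With the tool pointing down it reaches from about 0.3 to 0.775 m from the base axis. Payload 14.6 kg.
Tool frame: the origin (TCP) lies midway between the tips of the shut fingers; the grasp point (between the pads) lies 19 mm behind it (ctrl.hold_point_z is the distance from the TCP to the grasp point, in m); z points along the fingers, x is the direction in which the jaws open and shut, and the axes are right-handed (so a half turn about z gives the same grasp; the last joint's range is limited). The gripper opens to 94 mm and grips with 3 to 60 N. Pads are 16 mm wide; open, the fingers measure 119 mm over their backs; the gripper's body (75 mm by 177 mm) begins 78 mm behind the grasp point.
Start: joints at [1.059, 0.3, 1.521, -0, 1.321, -0.067], TCP at [0.237, 0.496, 0.205] pointing down, gripper open.
Joint ranges: [-3.03, 3.03], [-0.79, 2.21], [0.23, 2.52], [-1.04, 4.18], [0, 3.07], [-2.55, 2.55]. Speed limits (rad/s): [2.22, 2.22, 2.57, 3.14, 3.14, 3.14].

INTERFACE

Orientations are given as [roll, pitch, yaw] about the fixed x, y, z axes, in that order (R = Rz(yaw) Ry(pitch) Rx(roll)).
In Python, from station import ctrl, viewer, ticket, nets gives the robot as it stands.
- The arm moves only by the tool carry_out, never from a script. Its argument "commands" is one flat list of numbers, 7 for each row, row after row: the closure, from -1 (fully open) to 1 (shut), so that 0 is half open, then the shift along the world's x, y, z in cm, then the turn, a rotation vector about the world's x, y, z in rad. In form: [gripper, tx, ty, tz, ax, ay, az, gripper, tx, ty, tz, ax, ay, az, ...]. A call has 1 to 12 rows; each row is the pose to reach, as a shift and turn from the pose measured when the call began; what a row does not reach only later rows make up. A row lasts 1/12 s, in which the tool goes at most 41.7 mm and 7.16 degrees, less where a joint would pass 70% of its speed; a pose out of reach is approached as far as the arm can. A call with a gripper value outside its range is refused whole. The fingers move at their own pace and stop on an object; "force" is the grip in N (left out, the last holds). Time passes only in rows, so rows that repeat a pose let the fingers close. It gives the time, the measured TCP pose, the force and the opening at its end, in the units of the state.
- ctrl.get_obs(): the state, without advancing time (a new reading comes with each control period).
- viewer.camera(name): name is "scene" or "top"; returns (picture, depth): 384x512x3 uint8, blue, green, red; 384x512 float32, m along the optical axis (not along the pixel's ray), 0 where there is no reading.
- viewer.camera_info(name): a dict with "fx", "fy", "cx", "cy" (pixels), "R" (3x3) and "t" (3): a world point X has camera coordinates R X + t. Camera axes: x right, y down, z forward; pixel columns grow to the right and rows downward; lengths in m; the calibration is good to about 2 mm. A picture is of the moment at which its call begins. camera_info takes no time and is no camera call.
- ticket.hand_in(): hands the job in, once; it reports no verdict.
Trained networks look in the newest picture that a camera, given by its name, has taken for a name from the list of things; names that differ only in an ending like _2 or _b are one class to them, and where a whole thing is asked for, a point or a joint stands for the part that bears it (a point fixed in the world has none). Each returns a list of dicts, best first, with "confidence" (0 to 1); they miss things now and then, are a little off and sometimes report something else, mostly with a low value. They report only what shows in the picture. A call takes as long as a camera call.
- nets.silhouettes(camera, thing): "region" (384x512 bool, what is visible of it) and "extent" ([left, top, right, bottom] in pixels, round what is visible of it).
The state is a dict: "time_s": time; "qpos": joint angles; "joint_vel": joint speeds; "tau": joint torques, N m; "ee_pos": TCP position; "eef_rot": TCP orientation; "force": force on the tool from outside, world axes, zero at the start; "moment": the same for the moment, N m; "grip_width": finger opening in m.
Only numpy, scipy, OpenCV 4.12 (cv2) and the standard library are available. Lean on these libraries where they do the work, as an engineer would, in place of code of your own. Each camera call takes 0.05 s, during which the arm holds its last target. There are 200 camera calls.

TASK

Pick up the lidded pot that stands on the bench, holding it with a light grip (its thin wall cracks above 50 N on either side), and set it down softly, upright, in the empty cup of the turntable and let go. Then turn the turntable one click (a quarter turn) clockwise, seen from above, until it rests in the notch. The other pots stay in their cups, and leave the wooden tamper, the pile of lids and the open tin where they are.

Things in the scene. Friction and masses are not known exactly. Their poses are not given: they have to be found in the camera images.
- pot: the pot to load: white round plastic pot with a screw lid, 64 mm diameter, 68 mm high, about 0.17 kg, thin wall: at most 50 N a side. It stands alone on the bench to the right of the turntable. Origin at the centre of its underside, z up
- cup_empty (a point): centre of the floor of the turntable's empty cup, one of three steel ring cups on the disc: inner diameter 76 mm, rim 9 mm above the cup floor (the floor is the disc's top, 35 mm above the bench), centre 90 mm from the disc's axis. The point turns with the disc
- cup_far (a point): centre of the floor of the next cup (a quarter turn anticlockwise from the empty one), holds pot_far
- cup_left (a point): centre of the floor of the third cup (half a turn from the empty one), holds pot_left
- dial_axis (a point): centre of the round steel disc's top, on its vertical axis of turning; disc 280 mm in diameter, top 35 mm above the bench, a low hub 10 mm high in its middle
- post_top (a point): centre of the top of the black upright turning post on the disc: 20 mm diameter, 73 mm above the disc's top, 115 mm from the axis, a quarter turn clockwise from the empty cup. The point turns with the disc
- dial (a joint): turning of the disc in rad, clockwise seen from above is positive; starts in a notch at about 0. Sprung ball notches lie at every quarter turn (1.571 is one click on); a notch draws the disc in only from within about 0.04 rad and takes about 6 N at the post to leave; between notches the disc turns freely with little friction
- pot_far: bystander: white lidded pot, 67 mm diameter, 72 mm high, in a cup of the turntable; origin at the centre of its underside
- pot_left: bystander: white lidded pot, 69 mm diameter, 85 mm high, in a cup of the turntable; origin at the centre of its underside
- tamper: bystander: wooden tamper, 81 mm diameter, 98 mm high, on the bench; origin at the centre of its underside
- lid_pile: bystander: pile of gold lids, 107 mm diameter, 60 mm high, on the bench; origin at the centre of its underside
- bowl: bystander: open gold tin, 104 mm diameter, 54 mm high, on the bench at the left; origin at the centre of its underside

How it is judged:
By the outcome, as a careful person would: the job done as asked, in the order asked, and still so for the second after the job is handed in, with the robot touching nothing.
It also fails if it takes over 64 s, if anything falls off the work surface, if the arm or the gripper's body presses on something with over 40 N, if the wrist force passes 120 N, or if a joint passes its speed limit or range.

## Working session

There is one attempt and no reset: what is moved stays moved. The work goes in short steps, Python scripts to look and compute and a tool call to move; the robot and the scene stay as the last step left them, time stands still between calls to the robot, and variables do not carry over. Pictures are saved under pics/ and viewed, about 8 in all and at most 12, crops included, and the job is handed in when it is done.

Besides the shell and the picture viewer there is one more tool, called by a JSON object that holds its "name" and its "arguments". carry_out: Moves the arm, as the interface text tells. Its arguments: {"type":"object","properties":{"commands":{"type":"array","items":{"type":"number"}},"force":{"type":"number"}},"required":["commands"]}

```bash
mkdir -p pics; ls; cat > h.py <<'E'
import numpy as np, cv2
from station import ctrl, viewer, ticket, nets
def pts(cam,depth,mask):
    c=viewer.camera_info(cam); v,u=np.nonzero(mask&(depth>0)); d=depth[v,u]
    P=np.stack([(u-c['cx'])/c['fx']*d,(v-c['cy'])/c['fy']*d,d],1)
    return (P-np.array(c['t']))@np.array(c['R'])
E
python3 - <<'E'
from h import *
o=ctrl.get_obs(); print(o, ctrl.hold_point_z)
ims=[]
for cam in ['scene','top']:
    im,d=viewer.camera(cam); ims.append(im); c=viewer.camera_info(cam)
    print(cam,'campos',-np.array(c['R']).T@np.array(c['t']))
    for n in ['pot','cup_empty','post_top','dial','pot_far','pot_left','tamper','lid_pile','bowl']:
        for r in nets.silhouettes(cam,n)[:2]:
            P=pts(cam,d,r['region']); 
            if len(P)<5: continue
            zt=np.percentile(P[:,2],95); T=P[P[:,2]>zt-.008]
            print(n,round(r['confidence'],2),np.array(r['extent']).astype(int),'ztop',zt.round(3),'topmid',((T.min(0)+T.max(0))/2).round(3),'med',np.median(T,0).round(3),'size',np.ptp(T,axis=0).round(3))
    cv2.imwrite(f'pics/{cam}0.png',im)
E
```

```text
pics
{'time_s': 0.0, 'qpos': array([ 1.05938645e+00,  3.00476034e-01,  1.52159608e+00, -2.77236423e-07,
        1.32071504e+00, -6.66197086e-02]), 'joint_vel': array([-7.14122749e-04,  2.66457638e-04,  2.58790862e-04, -3.91615701e-04,
       -1.24483019e-03, -7.53206638e-05]), 'tau': array([ 1.44256461e-03, -5.31813705e+01, -3.52733195e+01,  7.09385751e-02,
        2.44765927e-02, -6.71930684e-05]), 'ee_pos': array([0.23652595, 0.49624043, 0.20487728]), 'eef_rot': array([-3.14151340e+00,  1.19187047e-03,  1.12600627e+00]), 'force': array([ 1.22076944, -0.65476094,  0.35748729]), 'moment': array([-0.03029888, -0.03016787,  0.00949664]), 'grip_width': 0.09422240481405028} 0.0188
scene campos [-0.1187261  -0.67112826  0.75787027]
pot 0.63 [305 244 331 280] ztop 0.068 topmid [ 0.497 -0.27   0.066] med [ 0.495 -0.27   0.067] size [0.063 0.062 0.01 ]
cup_empty 0.86 [204 176 287 233] ztop 0.044 topmid [0.55  0.074 0.072] med [0.539 0.055 0.038] size [0.273 0.264 0.073]
cup_empty 0.26 [252 165 267 193] ztop 0.107 topmid [0.634 0.101 0.104] med [0.631 0.1   0.105] size [0.061 0.065 0.01 ]
pos
[... 1492 characters left out ...]
5 233 177] ztop 0.111 topmid [0.636 0.104 0.109] med [0.636 0.106 0.107] size [0.061 0.063 0.013]
pot_left 0.96 [191 184 212 202] ztop 0.123 topmid [0.532 0.172 0.12 ] med [0.533 0.171 0.12 ] size [0.062 0.062 0.009]
tamper 0.96 [301 154 320 179] ztop 0.097 topmid [ 0.647 -0.205  0.096] med [ 0.647 -0.205  0.094] size [0.031 0.03  0.014]
lid_pile 0.76 [343 142 376 171] ztop 0.062 topmid [ 0.667 -0.379  0.06 ] med [ 0.669 -0.379  0.058] size [0.102 0.104 0.012]
bowl 0.89 [125 223 161 254] ztop 0.053 topmid [0.397 0.373 0.052] med [0.396 0.391 0.053] size [0.101 0.103 0.014]
bowl 0.52 [316 196 339 216] ztop 0.071 topmid [ 0.501 -0.265  0.069] med [ 0.501 -0.265  0.068] size [0.061 0.061 0.011]
```

```bash
cat > fit.py <<'E'
from h import *
from scipy.optimize import least_squares
def cl(P,c,r,lo,hi): 
    m=(np.hypot(*(P[:,:2]-c).T)<r)&(P[:,2]>lo)&(P[:,2]<hi); return P[m]
if __name__=='__main__':
  for cam in ['scene','top']:
    im,d=viewer.camera(cam); P=pts(cam,d,d>0)
    post=cl(P,[.437,.06],.035,.09,.125)
    print(cam,'post n',len(post),(post.min(0)+post.max(0))/2, post.mean(0).round(4))
    rim=P[(P[:,2]>.0395)&(P[:,2]<.05)&(np.hypot(*(P[:,:2]-[.564,-.004]).T)<.05)]
    f=least_squares(lambda p:np.hypot(*(rim[:,:2]-p[:2]).T)-p[2],[.564,-.004,.04],loss='soft_l1',f_scale=.002)
    print('rim',len(rim),f.x.round(4),'z',rim[:,2].mean().round(4))
    top=cl(P,[.5,-.267],.05,.06,.08)
    print('pot top',((top.min(0)+top.max(0))/2).round(4),np.ptp(top,axis=0).round(3))
    disc=P[(P[:,2]>.028)&(P[:,2]<.04)&(np.hypot(*(P[:,:2]-[.55,.08]).T)<.17)]
    print('disc',((disc.min(0)+disc.max(0))/2).round(4),np.ptp(disc,axis=0).round(3))
    cr=im[120:300,120:430] if cam=='scene' else im[130:270,110:390]
    cv2.imwrite(f'pics/{cam}1.png',cv2.resize(cr,None,fx=2.5,fy=2.5,interpolation=cv2.INTER_CUBIC))
E
python3 fit.py
```

```text
scene post n 48 [0.43734023 0.0564203  0.10073045] [0.4364 0.0547 0.1015]
rim 87 [ 0.57   -0.0056  0.0398] z 0.0421
pot top [ 0.4997 -0.2677  0.065 ] [0.066 0.063 0.01 ]
disc [0.5592 0.0788 0.034 ] [0.314 0.275 0.012]
top post n 29 [0.44003422 0.06045669 0.10755977] [0.4398 0.0598 0.1072]
rim 122 [ 0.5706 -0.003   0.0393] z 0.0432
pot top [ 0.5012 -0.265   0.068 ] [0.061 0.062 0.014]
disc [0.5574 0.0851 0.0341] [0.309 0.278 0.012]
```

View pics/scene0.png

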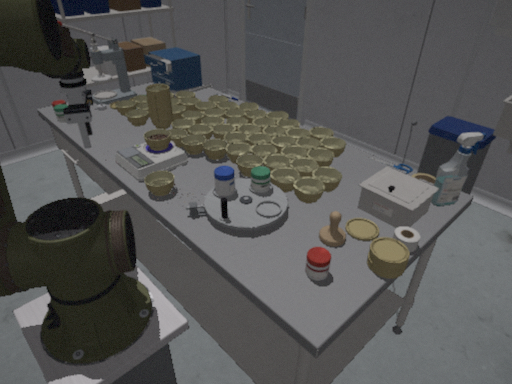

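View pics/top1.png

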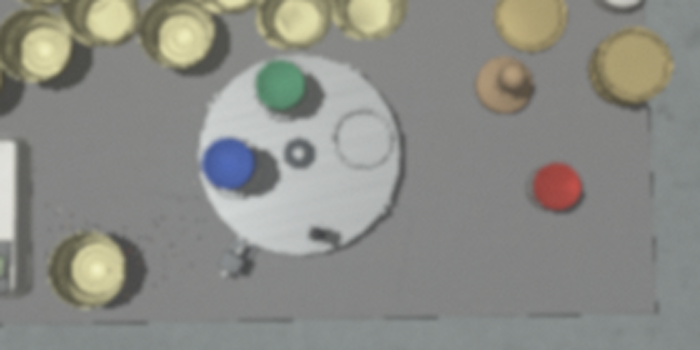

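The scene view shows the red-lidded pot at about (318,263) and the disc at about (246,205). On the disc are the blue and green pots, the empty ring at (268,209) and the black post at (224,208). These agree with the measurements: pot (0.500, -0.267), axis (0.550, 0.0835), cup (0.569, -0.004), post (0.437, 0.058). I'm moving above the pot.

{"name": "carry_out", "arguments": {"commands": [-1,26.3,-76.3,0,0,0,0,-1,26.3,-76.3,0,0,0,0,-1,26.3,-76.3,0,0,0,0,-1,26.3,-76.3,0,0,0,0,-1,26.3,-76.3,0,0,0,0,-1,26.3,-76.3,0,0,0,0,-1,26.3,-76.3,0,0,0,0,-1,26.3,-76.3,0,0,0,0,-1,26.3,-76.3,0,0,0,0,-1,26.3,-76.3,0,0,0,0,-1,26.3,-76.3,0,0,0,0,-1,26.3,-76.3,0,0,0,0], "force": 12}}

```text
time_s: 2.1
ee_pos: [0.3998, 0.0217, 0.2058]
eef_rot: [3.141, -0.0, 1.126]
force: [0.2, 1.0, 0.2]
grip_width: 0.0941
```

{"name": "carry_out", "arguments": {"commands": [-1,10.0,-28.8,0,0,0,0,-1,10.0,-28.8,0,0,0,0,-1,10.0,-28.8,0,0,0,0,-1,10.0,-28.8,0,0,0,0,-1,10.0,-28.8,0,0,0,0,-1,10.0,-28.8,0,0,0,0,-1,10.0,-28.8,0,0,0,0,-1,10.0,-28.8,0,0,0,0,-1,10.0,-28.8,-5,0,0,0,-1,10.0,-28.8,-8,0,0,0,-1,10.0,-28.8,-8,0,0,0,-1,10.0,-28.8,-8,0,0,0]}}

```text
time_s: 3.1
ee_pos: [0.4993, -0.266, 0.1254]
eef_rot: [-3.139, -0.001, 1.126]
force: [0.5, 0.5, 1.3]
grip_width: 0.0939
```

```bash
python3 - <<'E'
from h import *
print(ctrl.get_obs()['ee_pos'],ctrl.get_obs()['force'])
im,d=viewer.camera('scene'); cv2.imwrite('pics/s2.png',cv2.resize(im[170:330,220:420],None,fx=3,fy=3,interpolation=cv2.INTER_CUBIC))
E
```

```text
[ 0.49926435 -0.2660008   0.12535516] [0.49548603 0.48011956 1.32138628]
```

View pics/s2.png

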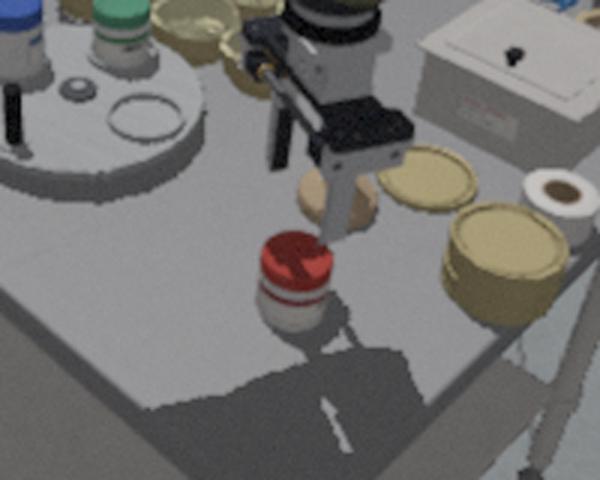

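The open fingers straddle the pot (lid at crop (297,260), tips at about (278,165) and (332,238), still above it). I'll descend and then close lightly.

{"name": "carry_out", "arguments": {"commands": [-1,0.05,0,-3,0,0,0,-1,0.05,0,-6,0,0,0,-1,0.05,0,-8.5,0,0,0,-1,0.05,0,-10.4,0,0,0,-1,0.05,0,-10.4,0,0,0,-1,0.05,0,-10.4,0,0,0,-0.2,0.05,0,-10.4,0,0,0,0.2,0.05,0,-10.4,0,0,0,0.2,0.05,0,-10.4,0,0,0,0.3,0.05,0,-10.4,0,0,0,0.3,0.05,0,-10.4,0,0,0,0.3,0.05,0,-10.4,0,0,0], "force": 12}}

```text
time_s: 4.15
ee_pos: [0.5011, -0.2668, 0.0242]
eef_rot: [3.139, -0.0, 1.126]
force: [-1.5, -0.7, 6.4]
grip_width: 0.0646
```

{"name": "carry_out", "arguments": {"commands": [0.5,0,0,0,0,0,0,0.5,0,0,0,0,0,0,0.5,0,0,0,0,0,0,0.5,0,0,2,0,0,0,0.5,0,0,4,0,0,0,0.5,0,0,7,0,0,0,0.5,0,0,10,0,0,0,0.5,0,0,12,0,0,0,0.5,0,0,12,0,0,0,0.5,0,0,12,0,0,0], "force": 16}}

```text
time_s: 4.98
ee_pos: [0.5011, -0.2668, 0.1444]
eef_rot: [3.138, -0.0, 1.126]
force: [0.2, 1.0, -1.9]
grip_width: 0.0643
```

{"name": "carry_out", "arguments": {"commands": [0.5,0.9,3.5,0,0,0,0,0.5,1.7,6.5,0,0,0,0,0.5,2.6,10,0,0,0,0,0.5,3.5,13.5,0,0,0,0,0.5,4.4,17,0,0,0,0,0.5,5.2,20,0,0,0,0,0.5,6,23,0,0,0,0,0.5,6.5,25,0,0,0,0,0.5,6.8,26.3,0,0,0,0,0.5,6.8,26.3,-3,0,0,0,0.5,6.8,26.3,-5,0,0,0,0.5,6.8,26.3,-5,0,0,0]}}

```text
time_s: 5.98
ee_pos: [0.5665, -0.0038, 0.0892]
eef_rot: [-3.138, 0.003, 1.126]
force: [0.2, -0.7, -2.6]
grip_width: 0.0648
```

```bash
python3 - <<'E'
from h import *
o=ctrl.get_obs();print(o['ee_pos'],o['force'],o['grip_width'])
for cam in ['scene','top']:
    im,d=viewer.camera(cam)
    c=viewer.camera_info(cam)
    def pr(X):
        q=np.array(c['R'])@X+c['t']; return int(round(c['fx']*q[0]/q[2]+c['cx'])),int(round(c['fy']*q[1]/q[2]+c['cy']))
    for r in nets.silhouettes(cam,'pot')[:2]:
        P=pts(cam,d,r['region']); zt=np.percentile(P[:,2],95); print(cam,r['confidence'],r['extent'],zt,P.mean(0),P.min(0),P.max(0))
    s=4;x0,y0=200,130
    big=cv2.resize(im[y0:y0+140,x0:x0+150],None,fx=s,fy=s,interpolation=cv2.INTER_CUBIC)
    for a in np.linspace(0,6.28,60):
        u,v=pr(np.array([.569+.038*np.cos(a),-.004+.038*np.sin(a),.044])); 
        cv2.circle(big,((u-x0)*s,(v-y0)*s),1,(0,255,255),-1)
    cv2.imwrite(f'pics/{cam}3.png',big)
E
```

```text
[ 0.56652162 -0.00383419  0.08917818] [ 0.19013072 -0.74130593 -2.55368072] 0.06479519748296056
scene 0.56 [255.4, 177.1, 279.6, 207.6] 0.13301599911506617 [ 0.54863368 -0.01076175  0.10366299] [ 0.50162813 -0.06149094  0.03199206] [0.65010004 0.0867948  0.19261926]
```

View pics/scene3.png

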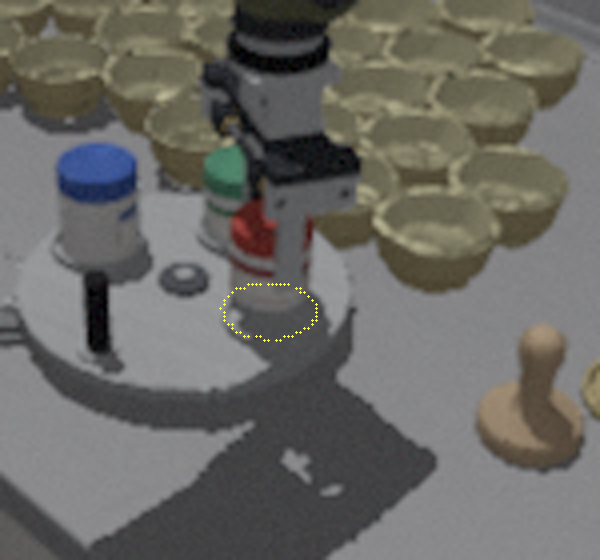

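The pot is held upright over the ring. Its base is at about (272,295), and the projected cup circle is centred on (270,312), so it lines up. I'll lower it slowly.

{"name": "carry_out", "arguments": {"commands": [0.5,0.2,0,-0.6,0,0,0,0.5,0.2,0,-1.2,0,0,0,0.5,0.2,0,-1.7,0,0,0,0.5,0.2,0,-2.1,0,0,0,0.5,0.2,0,-2.4,0,0,0,0.5,0.2,0,-2.6,0,0,0,0.5,0.2,0,-2.7,0,0,0,0.5,0.2,0,-2.8,0,0,0,0.5,0.2,0,-2.8,0,0,0,0.5,0.2,0,-2.8,0,0,0]}}

```text
time_s: 7.02
ee_pos: [0.5717, -0.0043, 0.0675]
eef_rot: [3.136, -0.001, 1.126]
force: [0.1, -0.5, -0.4]
grip_width: 0.0644
```

{"name": "carry_out", "arguments": {"commands": [0.5,-0.2,0,-0.2,0,0,0,0.5,-0.2,0,-0.2,0,0,0,0.5,-0.2,0,-0.2,0,0,0,0.5,-0.2,0,-0.2,0,0,0]}}

```text
time_s: 7.35
ee_pos: [0.5697, -0.0043, 0.0656]
eef_rot: [3.136, -0.0, 1.126]
force: [-0.4, 0.7, -1.1]
grip_width: 0.0645
```

{"name": "carry_out", "arguments": {"commands": [0.5,0,0,-0.1,0,0,0,0.5,0,0,-0.2,0,0,0,0.5,0,0,-0.3,0,0,0,0.5,0,0,-0.4,0,0,0,0.5,0,0,-0.4,0,0,0,0.5,0,0,-0.4,0,0,0]}}

```text
time_s: 7.85
ee_pos: [0.5697, -0.0043, 0.0615]
eef_rot: [3.136, -0.0, 1.126]
force: [-0.4, -0.7, -1.4]
grip_width: 0.0641
```

{"name": "carry_out", "arguments": {"commands": [0.5,0,0,-0.05,0,0,0,0.5,0,0,-0.1,0,0,0,0.5,0,0,-0.15,0,0,0,0.5,0,0,-0.2,0,0,0,0.5,0,0,-0.2,0,0,0,0.5,0,0,-0.2,0,0,0]}}

```text
time_s: 8.35
ee_pos: [0.5697, -0.0043, 0.0595]
eef_rot: [3.137, -0.0, 1.126]
force: [0.6, 0.2, -0.9]
grip_width: 0.0642
```

{"name": "carry_out", "arguments": {"commands": [0.5,0,0,-0.05,0,0,0,0.5,0,0,-0.1,0,0,0,0.5,0,0,-0.1,0,0,0,0.5,0,0,-0.1,0,0,0]}}

```text
time_s: 8.68
ee_pos: [0.57, -0.0043, 0.0591]
eef_rot: [3.136, -0.001, 1.126]
force: [-2.0, 0.4, 4.5]
grip_width: 0.0644
```

The pot touches the cup floor at the expected height (0.059, 4.5 N). I'll let go and rise.

{"name": "carry_out", "arguments": {"commands": [-0.45,0,0,0,0,0,0,-0.5,0,0,0,0,0,0,-0.8,0,0,0,0,0,0,-0.8,0,0,0,0,0,0,-0.8,0,0,0,0,0,0,-0.8,0,0,2,0,0,0,-0.8,0,0,5,0,0,0,-0.8,0,0,8,0,0,0,-0.8,0,0,11,0,0,0,-0.8,0,0,13,0,0,0,-0.8,0,0,13,0,0,0,-0.8,0,0,13,0,0,0]}}

```text
time_s: 9.68
ee_pos: [0.5702, -0.0043, 0.1898]
eef_rot: [3.134, -0.001, 1.126]
force: [-0.1, -0.3, -0.8]
grip_width: 0.0846
```

{"name": "carry_out", "arguments": {"commands": [-0.5,-2.3,1.1,0,0,0,0.11,-0.5,-4.6,2.2,0,0,0,0.22,-0.5,-7,3.3,0,0,0,0.33,-0.5,-9,4.3,0,0,0,0.44,-0.5,-11.5,5.4,0,0,0,0.55,-0.5,-13.3,6.3,0,0,0,0.66,-0.5,-13.3,6.3,0,0,0,0.66,-0.5,-13.3,6.3,0,0,0,0.66,-0.5,-13.3,6.3,0,0,0,0.66]}}

```text
time_s: 10.43
ee_pos: [0.4375, 0.0585, 0.1892]
eef_rot: [3.135, -0.001, 1.784]
force: [-0.0, -0.1, 0.2]
grip_width: 0.0704
```

```bash
python3 - <<'E'
from h import *
o=ctrl.get_obs();print(o['ee_pos'],o['eef_rot'])
for cam in ['scene','top']:
    im,d=viewer.camera(cam)
    for r in nets.silhouettes(cam,'pot')[:3]:
        P=pts(cam,d,r['region']); zt=np.percentile(P[:,2],90); T=P[P[:,2]>zt-.008]; print(cam,r['confidence'],r['extent'],zt,(T.min(0)+T.max(0))/2,np.ptp(T,axis=0))
    P=pts(cam,d,d>0)
    for n,c,lo in [('post',[.437,.058],.09),('left',[.532,.1715],.11),('far',[.635,.102],.1)]:
        m=(np.hypot(*(P[:,:2]-c).T)<.04)&(P[:,2]>lo)&(P[:,2]<.13); 
        if m.sum(): print(n,m.sum(),(P[m].min(0)+P[m].max(0))/2)
    s=4
    x0,y0=(180,130)
    cv2.imwrite(f'pics/{cam}4.png',cv2.resize(im[y0:y0+140,x0:x0+150],None,fx=s,fy=s,interpolation=cv2.INTER_CUBIC))
E
```

```text
[0.43746962 0.05851591 0.18917065] [ 3.13484991e+00 -1.39845389e-03  1.78377943e+00]
scene 0.25 [250.7, 163.9, 269.6, 192.1] 0.10607122246133896 [0.63657492 0.10201692 0.10373855] [0.0668124  0.06547512 0.01133367]
post 50 [0.43783249 0.05774843 0.09952531]
left 166 [0.52882688 0.17115501 0.11575024]
far 174 [0.63657492 0.10201692 0.10471349]
top 0.87 [245.5, 175.8, 266.6, 198.0] 0.10574551687349344 [ 0.56900293 -0.0016401   0.10365955] [0.06029391 0.05948899 0.01177298]
top 0.59 [189.8, 152.1, 267.2, 216.3] 0.04180921461353325 [0.57494591 0.08470495 0.2584546 ] [0.23072221 0.27731742 0.44928711]
left 353 [0.53393536 0.1724084  0.11980603]
far 318 [0.63787465 0.10428435 0.10644954]
```

View pics/scene4.png

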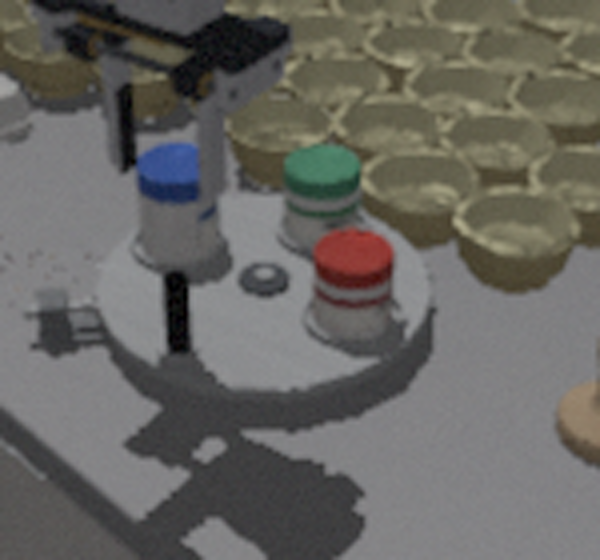

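The red-lidded pot stands upright in the ring at (352,285), measured at (0.569, -0.002) with its top at 0.105. The post is at (177,312), measured at (0.438, 0.058), and the jaws are above it, tangential. I'll descend and close on the post.

{"name": "carry_out", "arguments": {"commands": [-0.3,0,0,-3,0,0,0,-0.3,0,0,-6,0,0,0,-0.3,0,0,-9,0,0,0,-0.3,0,0,-11.7,0,0,0,-0.3,0,0,-11.7,0,0,0,0.2,0,0,-11.7,0,0,0,0.5,0,0,-11.7,0,0,0,0.8,0,0,-11.7,0,0,0,0.8,0,0,-11.7,0,0,0,0.8,0,0,-11.7,0,0,0,0.8,0,0,-11.7,0,0,0], "force": 15}}

```text
time_s: 11.55
ee_pos: [0.4379, 0.0584, 0.073]
eef_rot: [3.134, -0.001, 1.784]
force: [-0.3, 0.8, 0.3]
grip_width: 0.0247
```

```bash
python3 - <<'E'
from h import *
from scipy.spatial.transform import Rotation
o=ctrl.get_obs();p=o['ee_pos'];print(p,o['eef_rot'],o['force'],o['grip_width'],o['qpos'].round(2))
A=np.array([.5497,.0835])
v=p[:2]-A; print('r',np.hypot(*v))
def arc(t): 
    c,s=np.cos(t),-np.sin(t); return np.array([[c,-s],[s,c]])@v-v
for k in range(0,25): print(k,np.round(np.r_[arc(k*np.pi/48)*100,-k*np.pi/48],3))
E
```

```text
[0.43786089 0.05839005 0.07301192] [ 3.13361984e+00 -1.20060616e-03  1.78440960e+00] [-0.28162698  0.81344183  0.32413013] 0.024695751818838978 [ 0.05  0.23  1.96  0.    0.95 -1.74]
r 0.11462327337082603
0 [0. 0. 0.]
1 [-0.14   0.737 -0.065]
2 [-0.232  1.481 -0.131]
3 [-0.275  2.23  -0.196]
4 [-0.269  2.98  -0.262]
5 [-0.214  3.728 -0.327]
6 [-0.11   4.471 -0.393]
7 [ 0.043  5.205 -0.458]
8 [ 0.243  5.928 -0.524]
9 [ 0.49   6.637 -0.589]
10 [ 0.783  7.327 -0.654]
11 [ 1.12   7.997 -0.72 ]
12 [ 1.5    8.644 -0.785]
13 [ 1.922  9.264 -0.851]
14 [ 2.383  9.855 -0.916]
15 [ 2.883 10.415 -0.982]
16 [ 3.417 10.941 -1.047]
17 [ 3.985 11.431 -1.113]
18 [ 4.584 11.883 -1.178]
19 [ 5.211 12.294 -1.244]
20 [ 5.864 12.664 -1.309]
21 [ 6.539 12.99  -1.374]
22 [ 7.235 13.271 -1.44 ]
23 [ 7.947 13.507 -1.505]
24 [ 8.673 13.695 -1.571]
```

{"name": "carry_out", "arguments": {"commands": [0.8,0,0,0,0,0,0,0.8,0,0,0,0,0,0,0.8,0,0,0,0,0,0]}}

```text
time_s: 11.8
ee_pos: [0.438, 0.0575, 0.073]
eef_rot: [3.134, 0.0, 1.784]
force: [2.0, -9.2, -2.9]
grip_width: 0.0198
```

Gripped at 19.8 mm. I'm now following the arc.

{"name": "carry_out", "arguments": {"commands": [0.8,-0.07,0.37,0,0,0,-0.033,0.8,-0.14,0.74,0,0,0,-0.065,0.8,-0.23,1.48,0,0,0,-0.131,0.8,-0.28,2.23,0,0,0,-0.196,0.8,-0.27,2.98,0,0,0,-0.262,0.8,-0.21,3.73,0,0,0,-0.327,0.8,-0.11,4.47,0,0,0,-0.393,0.8,0.04,5.2,0,0,0,-0.458,0.8,0.24,5.93,0,0,0,-0.524,0.8,0.49,6.64,0,0,0,-0.589,0.8,0.78,7.33,0,0,0,-0.654,0.8,1.12,8.0,0,0,0,-0.72]}}

```text
time_s: 12.8
ee_pos: [0.4493, 0.1378, 0.0731]
eef_rot: [3.134, 0.001, 1.061]
force: [0.8, -0.3, -2.6]
grip_width: 0.0195
```

```bash
python3 - <<'E'
from h import *
o=ctrl.get_obs();p=o['ee_pos'];print(p,o['eef_rot'],o['force'],o['grip_width'],o['time_s'])
A=np.array([.5497,.0835])
v=p[:2]-A; a=np.arctan2(v[1],v[0]); print('r',np.hypot(*v),a)
f=np.pi+.2172-np.pi/2  # final angle of post
for a1 in np.linspace(a,f,13): print(np.round(np.r_[(A+.115*np.array([np.cos(a1),np.sin(a1)])-p[:2])*100,a1-a],3))
E
```

```text
[0.4492653  0.13779198 0.07310538] [3.13360322e+00 5.41224339e-04 1.06135276e+00] [ 0.75915816 -0.28157844 -2.6386723 ] 0.019505797583184006 12.8
r 0.11416981735304534 2.6460182403621695
[-0.073  0.039  0.   ]
[ 0.344  0.748 -0.072]
[ 0.81   1.425 -0.143]
[ 1.323  2.068 -0.215]
[ 1.881  2.671 -0.286]
[ 2.48   3.234 -0.358]
[ 3.119  3.752 -0.429]
[ 3.792  4.223 -0.501]
[ 4.498  4.645 -0.572]
[ 5.232  5.016 -0.644]
[ 5.99   5.333 -0.715]
[ 6.769  5.595 -0.787]
[ 7.565  5.801 -0.858]
```

{"name": "carry_out", "arguments": {"commands": [0.8,0.34,0.75,0,0,0,-0.072,0.8,0.81,1.43,0,0,0,-0.143,0.8,1.32,2.07,0,0,0,-0.215,0.8,1.88,2.67,0,0,0,-0.286,0.8,2.48,3.23,0,0,0,-0.358,0.8,3.12,3.75,0,0,0,-0.429,0.8,3.79,4.22,0,0,0,-0.501,0.8,4.5,4.65,0,0,0,-0.572,0.8,5.23,5.02,0,0,0,-0.644,0.8,5.99,5.33,0,0,0,-0.715,0.8,6.77,5.6,0,0,0,-0.787,0.8,7.2,5.7,0,0,0,-0.82]}}

```text
time_s: 13.8
ee_pos: [0.519, 0.1938, 0.0728]
eef_rot: [3.132, 0.009, 0.237]
force: [-27.2, -12.5, 20.6]
grip_width: 0.0251
```

{"name": "carry_out", "arguments": {"commands": [0.8,0.36,0.1,0,0,0,-0.038,0.8,0.36,0.1,0,0,0,-0.038,0.8,0.36,0.1,0,0,0,-0.038,0.8,0.36,0.1,0,0,0,-0.038]}}

```text
time_s: 14.13
ee_pos: [0.5227, 0.1949, 0.0728]
eef_rot: [3.132, 0.008, 0.201]
force: [1.5, 0.7, -3.3]
grip_width: 0.0198
```

```bash
python3 - <<'E'
from h import *
o=ctrl.get_obs();p=o['ee_pos'];print(p,o['eef_rot'],o['force'],o['grip_width'],o['time_s'])
A=np.array([.5497,.0835])
v=p[:2]-A; a=np.arctan2(v[1],v[0]); print('r',np.hypot(*v),'rest to go',a-(np.pi/2+.2172))
E
```

```text
[0.52273462 0.19487652 0.07282745] [3.13238636 0.00813911 0.20072887] [ 1.54806162  0.65178227 -3.27549145] 0.01975137748410929 14.1333
r 0.1145943370217542 rest to go 0.020339221536750385
```

{"name": "carry_out", "arguments": {"commands": [0.3,0.1,0,0,0,0,0,0,0.1,0,0,0,0,0,-0.3,0.1,0,0,0,0,0,-0.3,0.1,0,0,0,0,0,-0.3,0.1,0,3,0,0,0,-0.3,0.1,0,7,0,0,0,-0.3,0.1,0,11,0,0,0,-0.3,0.1,0,13,0,0,0,-0.3,-4,0,13,0,0,0,-0.3,-8,4,13,0,0,0,-0.3,-12,8,13,0,0,0,-0.3,-15,11,13,0,0,0]}}

```text
time_s: 15.13
ee_pos: [0.3929, 0.2837, 0.2031]
eef_rot: [3.133, 0.008, 0.2]
force: [1.1, 0.2, -0.3]
grip_width: 0.0609
```

{"name": "carry_out", "arguments": {"commands": [-0.3,-4,4,2,0,0,0,-0.3,-8,8,4,0,0,0,-0.3,-10,12,4,0,0,0,-0.3,-10,16,4,0,0,0,-0.3,-10,18,4,0,0,0,-0.3,-10,18,4,0,0,0,-0.3,-10,18,4,0,0,0]}}

```text
time_s: 15.72
ee_pos: [0.2917, 0.4656, 0.2426]
eef_rot: [3.132, 0.008, 0.203]
force: [0.1, -0.8, -0.9]
grip_width: 0.061
```

```bash
python3 - <<'E'
from h import *
o=ctrl.get_obs();print(o['ee_pos'],o['force'],o['time_s'])
for cam in ['scene','top']:
    im,d=viewer.camera(cam); P=pts(cam,d,d>0)
    for n,c,lo,hi,R in [('post',[.525,.196],.085,.125,.03),('pot',[.4375,.064],.095,.115,.05),('left->',[.637,.103],.11,.13,.05),('far->',[.569,-.004],.098,.12,.05),('tamper',[.645,-.207],.09,.11,.05),('lids',[.667,-.38],.045,.07,.08),('bowl',[.397,.373],.04,.06,.08)]:
        m=(np.hypot(*(P[:,:2]-c).T)<R)&(P[:,2]>lo)&(P[:,2]<hi)
        if m.sum(): print(cam,n,m.sum(),((P[m].min(0)+P[m].max(0))/2).round(4),np.ptp(P[m],axis=0).round(3))
    s=4;x0,y0=(180,130)
    cv2.imwrite(f'pics/{cam}5.png',cv2.resize(im[y0:y0+140,x0:x0+150],None,fx=s,fy=s,interpolation=cv2.INTER_CUBIC))
E
```

```text
[0.29173821 0.46564689 0.24256596] [ 0.12377087 -0.76499774 -0.90602038] 15.7167
scene post 42 [0.521  0.193  0.0971] [0.019 0.022 0.024]
scene pot 197 [0.4589 0.0607 0.1   ] [0.054 0.062 0.01 ]
scene left-> 200 [0.6366 0.1036 0.1159] [0.07  0.069 0.012]
scene far-> 227 [ 0.5742 -0.0029  0.1038] [0.066 0.064 0.012]
scene tamper 58 [ 0.6448 -0.209   0.0949] [0.03  0.033 0.009]
scene lids 918 [ 0.6665 -0.3828  0.0539] [0.107 0.104 0.018]
scene bowl 198 [0.3966 0.3714 0.0477] [0.105 0.108 0.015]
top post 33 [0.5234 0.1955 0.1036] [0.017 0.019 0.02 ]
top pot 256 [0.4598 0.0638 0.1027] [0.049 0.062 0.013]
top left-> 342 [0.6378 0.1053 0.1181] [0.066 0.066 0.016]
top far-> 313 [ 5.738e-01 -1.000e-04  1.070e-01] [0.063 0.063 0.017]
top tamper 73 [ 0.648  -0.2051  0.0962] [0.028 0.031 0.012]
top lids 736 [ 0.6674 -0.3798  0.0561] [0.102 0.104 0.021]
top bowl 123 [0.3966 0.3725 0.0492] [0.101 0.103 0.018]
```

View pics/scene5.png

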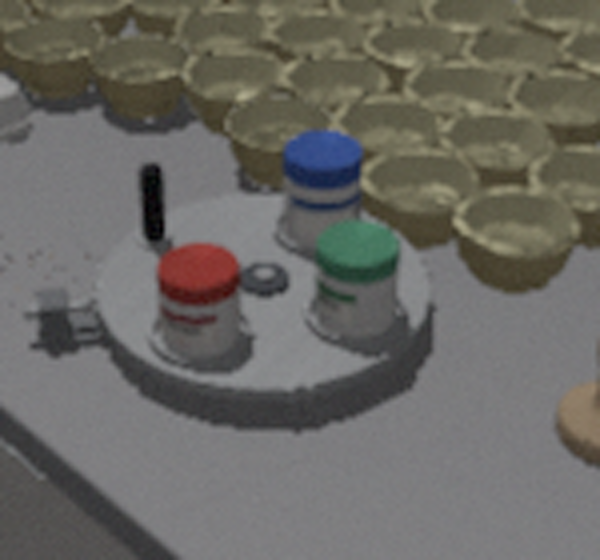

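View pics/top5.png

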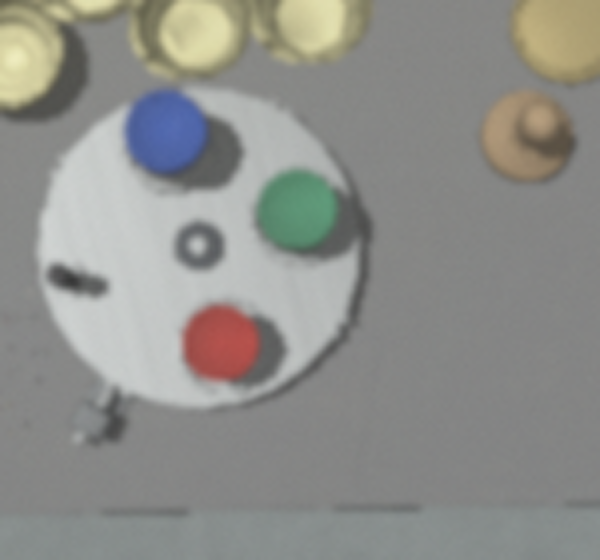

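Both views show all three pots upright in their cups, with the red pot at scene (200,300) and top (222,343) and the post at the left. The turn measures only about 87.7°, roughly 0.04 rad short, so the disc may not be in the notch. I'll grip the post again a few mm further on and feel for it.

{"name": "carry_out", "arguments": {"commands": [-0.3,3,-3.4,0,0,0,0,-0.3,5.5,-6.5,0,0,0,0,-0.3,8,-9.5,0,0,0,0,-0.3,10.5,-12.5,0,0,0,0,-0.3,13,-15.5,0,0,0,0,-0.3,16,-18.5,0,0,0,0,-0.3,18.5,-21.5,0,0,0,0,-0.3,21,-24.5,0,0,0,0,-0.3,23.3,-27,0,0,0,0,-0.3,23.3,-27,-3,0,0,0,-0.3,23.3,-27,-5,0,0,0,-0.3,23.3,-27,-5,0,0,0]}}

```text
time_s: 16.82
ee_pos: [0.5245, 0.1905, 0.189]
eef_rot: [3.131, 0.014, 0.197]
force: [0.2, -0.3, -1.2]
grip_width: 0.0612
```

{"name": "carry_out", "arguments": {"commands": [-0.3,0,0,-4,0,0,0,-0.3,0,0,-8,0,0,0,-0.3,0,0,-12,0,0,0,-0.3,0,0,-12,0,0,0,-0.3,0,0,-12,0,0,0]}}

```text
time_s: 17.23
ee_pos: [0.5242, 0.1899, 0.0698]
eef_rot: [3.131, 0.016, 0.197]
force: [-0.6, 0.3, 1.0]
grip_width: 0.0611
```

{"name": "carry_out", "arguments": {"commands": [0,0,0.5,0.2,0,0,0,0.4,0,0.5,0.2,0,0,0,0.8,0,0.5,0.2,0,0,0,0.8,0,0.5,0.2,0,0,0,0.8,0,0.5,0.2,0,0,0,0.8,0,0.5,0.2,0,0,0,0.8,0,0.5,0.2,0,0,0,0.8,0,0.5,0.2,0,0,0]}}

```text
time_s: 17.9
ee_pos: [0.5251, 0.1951, 0.0721]
eef_rot: [3.131, 0.014, 0.197]
force: [6.8, 1.7, -2.7]
grip_width: 0.0196
```

{"name": "carry_out", "arguments": {"commands": [0.8,0.05,0.01,0,0,0,0,0.8,0.1,0.02,0,0,0,0,0.8,0.1,0.02,0,0,0,0]}}

```text
time_s: 18.15
ee_pos: [0.5265, 0.1954, 0.0721]
eef_rot: [3.131, 0.013, 0.197]
force: [3.7, 1.5, -1.9]
grip_width: 0.0194
```

{"name": "carry_out", "arguments": {"commands": [0.8,0.05,0.01,0,0,0,0,0.8,0.1,0.02,0,0,0,0,0.8,0.1,0.02,0,0,0,0]}}

```text
time_s: 18.4
ee_pos: [0.5268, 0.1955, 0.0721]
eef_rot: [3.131, 0.015, 0.197]
force: [-5.6, 0.4, 2.2]
grip_width: 0.0197
```

The force changes sign at x≈0.5266: the notch pulled forward by 7 N, then pushed back. So the disc is now in the notch. I'll release, clear and check.

{"name": "carry_out", "arguments": {"commands": [0.3,-0.05,0,0,0,0,0,0,-0.05,0,0,0,0,0,-0.3,-0.05,0,0,0,0,0,-0.3,-0.05,0,0,0,0,0,-0.3,-0.05,0,0,0,0,0,-0.3,-0.05,0,3,0,0,0,-0.3,-0.05,0,7,0,0,0,-0.3,-0.05,0,11,0,0,0,-0.3,-0.05,0,13,0,0,0,-0.3,-4,2,13,0,0,0,-0.3,-8,5,13,0,0,0,-0.3,-12,8,13,0,0,0]}}

```text
time_s: 19.4
ee_pos: [0.4209, 0.2641, 0.2023]
eef_rot: [3.131, 0.014, 0.195]
force: [-0.1, 1.2, 0.0]
grip_width: 0.0611
```

{"name": "carry_out", "arguments": {"commands": [-0.3,-4,4,2,0,0,0,-0.3,-8,8,4,0,0,0,-0.3,-11,12,4,0,0,0,-0.3,-12,16,4,0,0,0,-0.3,-12,19,4,0,0,0,-0.3,-12,19,4,0,0,0,-0.3,-12,19,4,0,0,0]}}

```text
time_s: 19.98
ee_pos: [0.2989, 0.4577, 0.242]
eef_rot: [3.132, 0.014, 0.199]
force: [-0.9, -1.1, -0.1]
grip_width: 0.0613
```

```bash
python3 - <<'E'
from h import *
o=ctrl.get_obs();print(o['ee_pos'],o['force'],o['time_s'])
for cam in ['scene','top']:
    im,d=viewer.camera(cam); P=pts(cam,d,d>0); g={}
    for n,c,lo,hi,R in [('post',[.525,.196],.085,.125,.03),('pot',[.4585,.062],.095,.115,.045),('blue',[.637,.103],.11,.13,.05),('green',[.569,-.004],.098,.12,.05)]:
        m=(np.hypot(*(P[:,:2]-c).T)<R)&(P[:,2]>lo)&(P[:,2]<hi)
        if m.sum(): g[n]=((P[m].min(0)+P[m].max(0))/2); print(cam,n,m.sum(),g[n].round(4),np.ptp(P[m],axis=0).round(3))
    v=g['green']-g['blue']; print('pair angle',np.degrees(np.arctan2(v[1],v[0])))
    s=4;x0,y0=(180,130)
    cv2.imwrite(f'pics/{cam}6.png',cv2.resize(im[y0:y0+140,x0:x0+150],None,fx=s,fy=s,interpolation=cv2.INTER_CUBIC))
E
```

```text
[0.29892704 0.45770351 0.24204668] [-0.85982328 -1.13669765 -0.06880687] 19.9833
scene post 44 [0.5244 0.1929 0.0966] [0.017 0.021 0.023]
scene pot 230 [0.4629 0.0638 0.0997] [0.065 0.064 0.009]
scene blue 203 [0.6377 0.1006 0.1158] [0.069 0.069 0.011]
scene green 239 [ 0.5708 -0.003   0.1036] [0.067 0.067 0.011]
pair angle -122.86371846019111
top post 36 [0.5271 0.1959 0.1006] [0.017 0.018 0.022]
top pot 300 [0.4647 0.067  0.1028] [0.059 0.063 0.013]
top blue 338 [0.6397 0.1049 0.1187] [0.068 0.065 0.015]
top green 315 [ 5.723e-01 -2.000e-04  1.063e-01] [0.066 0.063 0.013]
pair angle -122.69327690183664
```

View pics/scene6.png

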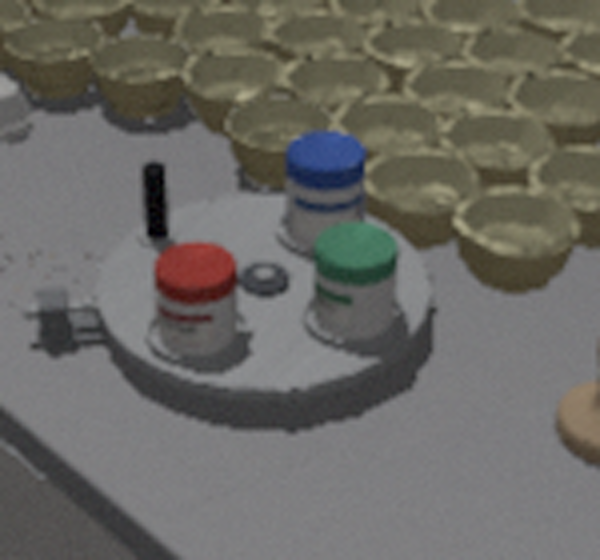

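The picture shows the red, green and blue pots upright in their cups and the post at (154,200). The pot pair has turned 89.0° and 90.3° in the two cameras, so the disc rests in the notch.

```bash
python3 -c "
from station import ticket; print(ticket.hand_in())"
```

```text
the job is handed in; nothing more can be done
None
```

I loaded the pot into the empty cup and turned the turntable one click clockwise into the notch. The job was handed in at about 20 s of the 64 s allowed.

- **Pot:** I held it with 12–16 N and set it down at about 4.5 N. The last picture shows it upright in its cup.
- **First turn fell short:** It stopped about 0.04 rad early (the cameras gave about 87.7°), so the disc was not yet in the notch. During it the tool force briefly reached about 36 N, well under the 120 N wrist limit.
- **Correction:** I gripped the post again and moved it a few mm further. The side force changed from +7 N to −6 N there, which is the notch centre.
- **Last checks:** After letting go, the two cameras gave a turn of 89.0° and 90.3°. They disagree by about a degree, which is within their noise. All three pots stood in their cups and the arm was clear.
- **Bystanders:** The tamper, lids and tin measured unmoved after the first turn. I did not measure them again after the correction.

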